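# Hold a vacuum on a blanked port with the hand tester

## Robot

A 6-joint arm with a two-finger parallel gripper is mounted at the origin on a cart in front of the work surface, level with it; the furniture and walls round the work are solid. World frame = base frame: x ahead of the robot, y to its left, z up, the work surface at z = 0. Lengths are in m, angles in rad, forces in N, time in s.
With the tool pointing down it reaches from about 0.425 to 0.95 m from the base axis. Payload 3.5 kg.
Tool frame: the origin (TCP) lies between the finger pads; the fingertips stand manip.tip_extent ahead of it and the grasp point (between the pads) lies 2 mm behind it (manip.tip_extent is the distance from the TCP to the fingertips, in m); z points along the fingers, y is the line along which they close (so a half turn about z gives the same grasp; the last joint's range is limited). The gripper opens to 85 mm and grips with 20 to 120 N. Pads are 22 mm wide; open, the fingers measure 114 mm over their backs; the gripper's body (76 mm by 85 mm) begins 54 mm behind the grasp point. The pads swing forward as they close: fully open they stand 13 mm farther back than shut.
Start: joints at [1.198, 0.286, 1.577, -0, 1.279, -0.15], TCP at [0.149, 0.658, 0.248] pointing down, gripper open.
Joint ranges: [-2.77, 2.77], [-0.9, 2.22], [0.21, 2.48], [-1.53, 4.67], [0.24, 2.81], [-2.84, 2.84]. Speed limits (rad/s): [2.79, 2.79, 3.14, 3.14, 3.14, 3.14].

## Interface

Orientations are given as a rotation vector (axis times angle).
In Python, from cell import manip, vision, hand_in gives the robot as it stands. The module is installed in compiled form; this text tells all that it offers.
- The arm moves only by the tool apply_moves, never from a script. Its argument "commands" is a list of rows, each an object with "travel": the shift along the world's x, y, z scaled (see below), a list of three; "rotation": the turn, a rotation vector about the world's x, y, z scaled (see below), a list of three. A call has 1 to 5 rows; each row shifts and turns the commanded pose from where the row before left it; what a row does not reach is not made up. The controller multiplies each number of a shift by 75 cm and each number of a turn by 180 degrees. A row lasts 1/10 s, in which the tool goes at most 50 mm and 8.59 degrees, less where a joint would pass 70% of its speed; a pose out of reach is approached as far as the arm can. A call with a number of a shift or a turn outside -1 to 1 is refused whole. A call with a gripper value outside its range is refused whole. "grip" is the closure in counts, from 0 (fully open) to 255 (shut), set as the call begins (left out, the last holds). The fingers move at their own pace and stop on an object; "grip_force" is the grip in N (left out, the last holds). Time passes only in rows, so rows that do not move let the fingers close. It gives the time, the measured TCP pose, the force, the opening and the grip force at its end, in the units of the state.
- manip.state(): the state, without advancing time (a new reading comes with each control period).
- vision.capture(name): name is "scene" or "top" or "wrist"; returns a dict with "image" (480x640x3 uint8, blue, green, red), "mtx" (3x3 intrinsics, pixels), "D" ([k1, k2, p1, p2, k3] as OpenCV has them; the pictures are not rectified), "R" (3x3) and "t" (3): a world point X has camera coordinates R X + t; the wrist camera has in their place "tool_from_camera" (4x4, takes a point from camera to tool coordinates, whose origin is the TCP and whose axes are the flange's). Camera axes: x right, y down, z forward; pixel columns grow to the right and rows downward; lengths in m; the calibration is good to about 2 mm. A picture is of the moment at which its call begins: read the wrist's pose just before it. There is no depth.
- hand_in(): hands the job in; it is judged then, once.
The state is a dict: "time": time; "q": joint angles; "dq": joint speeds; "effort": joint torques, N m; "tcp_pos": TCP position; "tcp_rot": TCP orientation; "ft_force": force on the tool from outside, world axes, zero at the start; "ft_torque": the same for the moment, N m; "grip_width": finger opening in m; "grasp_force": force on a finger pad.
Only numpy, scipy, OpenCV 4.12 (cv2) and the standard library are available. Lean on these libraries where they do the work, as an engineer would, in place of code of your own. Each camera call takes 0.05 s, during which the arm holds its last target. There are 200 camera calls.

## Task

Leak-test the blank flange that fits the hand vacuum tester: take it from the parts tray and set it down (do not drop it) flat inside the locating collar on top of the tester, and let go of it. Then pull the tester's spring-return plunger out by its handle bar until the pointer on the plunger stands level with the stroke mark on the rule, and keep it there: finish while still holding the handle at the mark, as the spring would draw it back.

Things in the scene. Friction and masses are not known exactly. Their poses are not given: they have to be found in the camera images.
- parts_tray: Fixed shallow stainless tray, 208 x 303 mm, walls 17 mm high; origin at the centre of its underside, its long side along its y. It is lined with a thin dark rubber mat, whose top, on which the parts lie, is 4 mm above the origin. Three flat round parts lie in it at the side towards its -y half, in any order (large_blank, small_blank, centring_ring), about 90 mm apart from centre to centre; a conical reducer 48 mm high and a ring clamp stand in its +y half.
- large_blank: Loose bare-metal blank flange, a round disc 55 mm in diameter and 9 mm thick, 0.1 to 0.17 kg; flat underside, the upper side bevelled, so that the full diameter lies only in about the lowest 3 mm: grip it low across its rim. Origin at the centre of its underside, z up. This is the one that fits the tester.
- small_blank: Loose blank flange of the same shape but 40 mm in diameter; it does not fit the tester. Origin at the centre of its underside.
- centring_ring: Loose black-edged centring ring, 48 mm in diameter, 8 mm thick; not needed. Origin at the centre of its underside.
- tester: Hand vacuum tester, fixed to the desk: a grey pump block (110 x 80 mm, top face 80 mm above the desk) with the test port and collar on top, the plunger with its stirrup handle at its front (its -x side) and a round gauge at its back (top of the gauge about 95 mm above the desk). Origin on the desk under the port; its x axis points from the handle to the gauge, y to its left, z up.
- port (a point): Centre of the port's sealing seat, on its top face, 84 mm above the desk; axes as the tester's. The seat is a disc 51 mm in diameter that stands 4 mm above the block. Round it stand two halves of a locating collar, 58 mm inside and 71 mm outside diameter, reaching 6 mm above the seat, with a 2 mm lead-in chamfer; they lie on the port's -x and +x sides, and the two gaps between them, 40 mm wide, on its -y and +y sides, are for fingers: hold the blank across the port's y axis.
- plunger (a joint): Stroke of the spring-return plunger in m: 0 pushed home (at the start), grows as it is pulled out along the tester's -x, end stop at 0.055. The spring pulls it home with about 4.5 N at 0 and 0.18 N more per mm.
- handle (a point): Middle of the plunger's grip bar, a level round bar 14 mm thick and 92 mm long along the tester's y, its centre 50 mm above the desk; moves with the plunger. Between the two side arms (75 mm apart inside) the space behind the bar is open for 54 mm back to the yoke, and nothing is under it but the desk.
- pointer (a point): Outer upper end of the pointer, a thin dark fin at the left (+y) end of the plunger's yoke, 68 mm behind the middle of the bar along the tester's x; moves with the plunger. Axes as the tester's.
- stroke_mark: Stroke mark: a small brass clamp with a thin dark fin, locked on the steel rule that runs along the left side of the stirrup, 24 to 42 mm in front (to -x) of where the pointer stands at the start. Origin level with the middle of its fin along x, at the height of the handle bar and 10 mm to the left (+y) of the pointer's end; axes as the tester's. The plunger is at the mark when pointer and fin stand side by side, that is, have the same x in the tester's frame.
Mind the look-alikes: they are no part of the job. What is shaped like the large_blank but orange or red is not meant.

How it is judged:
On the way, in this order (a step that is already met when the one before it is completed fails the run):
1. the large blank sits flat on the port inside the collar, let go, with the plunger still home (horizontal distance between large_blank and port below 0.0035 m and z of large_blank in the frame of port between -0.002 and 0.002 m and angle between large_blank's own z axis and vertical below 0.05 rad and contact force between the fingers and large_blank below 0.1 N and value of joint plunger below 0.006 m), for 0.2 s.
2. the plunger is pulled out to the mark, to within 5 mm, and held there (x of pointer in the frame of stroke_mark between -0.005 and 0.005 m and contact force between the fingers and plunger above 3 N), for 0.5 s.
At the end, for the whole second after the job is handed in: The large blank lies flat on the port's seat inside the collar (within 3.5 mm of its centre, 2 mm of its height, tilted less than 0.05 rad), untouched; the plunger is pulled out so that its pointer is within 5 mm of the stroke mark, at rest, and held there by the gripper (more than 3 N) (all of step 2 and horizontal distance between large_blank and port below 0.0035 m and z of large_blank in the frame of port between -0.002 and 0.002 m and angle between large_blank's own z axis and vertical below 0.05 rad and contact force between the fingers and large_blank below 0.1 N and velocity of joint plunger between -0.01 and 0.01 m/s); the arm keeps its last pose, push and grip.
It fails at once if the large blank is dropped (falls free faster than 0.45 m/s, about 10 mm) (linear speed of large_blank above 0.45 m/s and contact force between the fingers and large_blank below 0.05 N).
It also fails if it takes over 61 s, if anything falls off the work surface, if the arm or the gripper's body presses on something with over 40 N, if the wrist force passes 120 N, or if a joint passes its speed limit or range.

## Working session

There is one attempt and no reset: what is moved stays moved. The work goes in short steps, Python scripts to look and compute and a tool call to move; the robot and the scene stay as the last step left them, time stands still between calls to the robot, and variables do not carry over. Pictures are saved under pics/ and viewed, at most 10 in all, crops included, and the job is handed in when it is done.

Besides the shell and the picture viewer there is one more tool, called as name(argument=value, ...), one argument or row to a line, values as JSON. apply_moves: Moves the arm, as the interface text tells. Shifts and turns lie within -1 to 1; 1 stands for 75 cm of shift or 180 degrees of turn. Its arguments: {"type":"object","properties":{"commands":{"type":"array","items":{"type":"object","properties":{"travel":{"type":"array","items":{"type":"number"}},"rotation":{"type":"array","items":{"type":"number"}}}}},"grip":{"type":"number"},"grip_force":{"type":"number"}},"required":["commands"]}

```bash
mkdir -p pics
cat > h.py <<'E'
import numpy as np,cv2
from cell import manip,vision
from scipy.spatial.transform import Rotation as Ro
def cap(n):
    s=manip.state(); c=vision.capture(n)
    if n=="wrist":
        T=np.eye(4);T[:3,:3]=Ro.from_rotvec(s["tcp_rot"]).as_matrix();T[:3,3]=s["tcp_pos"]
        M=np.linalg.inv(T@np.array(c["tool_from_camera"]));c["R"]=M[:3,:3];c["t"]=M[:3,3]
    c["R"]=np.array(c["R"]);c["t"]=np.array(c["t"]).ravel();c["mtx"]=np.array(c["mtx"]);c["D"]=np.array(c["D"],float)
    return c
def onz(c,px,z):
    p=cv2.undistortPoints(np.array(px,float).reshape(-1,1,2),c["mtx"],c["D"]).reshape(-1,2)
    d=np.c_[p,np.ones(len(p))]@c["R"]; o=-c["R"].T@c["t"]
    return o+d*((z-o[2])/d[:,2])[:,None]
def proj(c,P):
    return cv2.projectPoints(np.array(P,float).reshape(-1,1,3),cv2.Rodrigues(c["R"])[0],c["t"],c["mtx"],c["D"])[0].reshape(-1,2)
E
python3 - <<'E'
from h import *
import pickle
s=manip.state();print(s, manip.tip_extent)
for n in("scene","top","wrist"):
    c=cap(n);pickle.dump(c,open(n+".pkl","wb"));cv2.imwrite(f"pics/{n}0.png",c["image"]);print(n,-c["R"].T@c["t"])
E
```

```text
{'time': 0.0, 'q': array([ 1.19799388e+00,  2.87162245e-01,  1.57819226e+00, -4.35267839e-05,
        1.27857500e+00, -1.49980207e-01]), 'dq': array([-0.00067025, -0.00051671, -0.00060464,  0.00255748, -0.00213325,
        0.00034198]), 'effort': array([-2.48171301e-05, -4.05968320e+01, -2.92633152e+01, -2.37522509e-04,
        5.81684566e-03, -8.35865904e-06]), 'tcp_pos': array([0.14890298, 0.65773629, 0.24694114]), 'tcp_rot': array([-0.3492022 , -3.12155544,  0.0035623 ]), 'ft_force': array([0.11356129, 0.7279424 , 0.22827395]), 'ft_torque': array([-0.05808643,  0.00485028, -0.00157345]), 'grasp_force': 0.0, 'grip_width': 0.0852530965043263} 0.017
scene [ 0.16391917 -0.52486827  0.72244166]
top [0.43476041 0.06409899 0.95167421]
wrist [0.07117646 0.67563513 0.37309122]
```

View pics/top0.png

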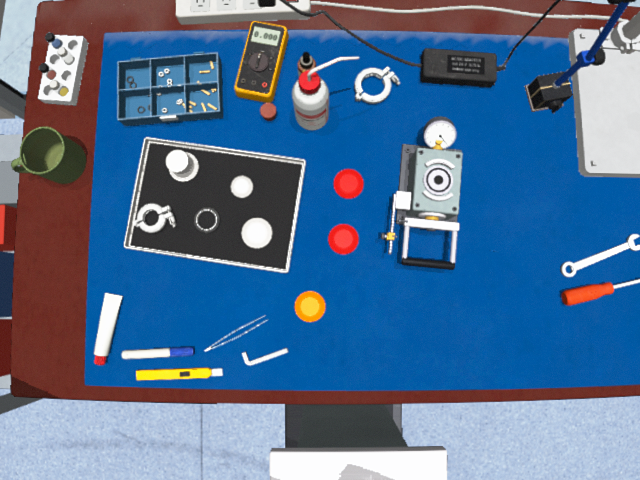

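View pics/scene0.png

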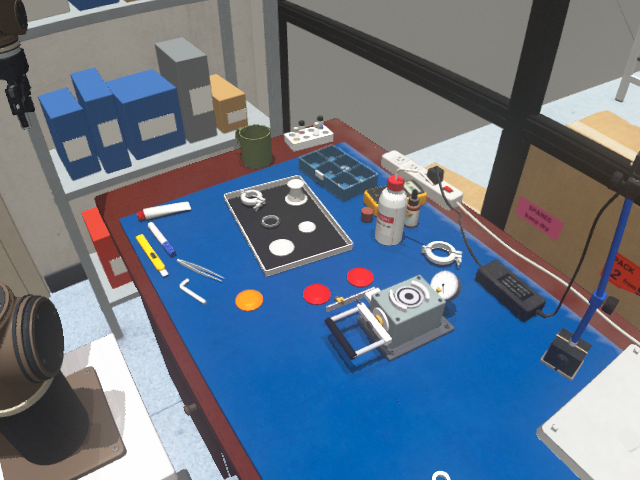

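Top view: in the tray are three candidates. The bright disc at (256,233) is the larger one, so it should be large_blank. The bright disc at (242,186) is smaller (small_blank), and the dark-centred ring at (206,219) is the centring ring. The red and orange discs at (349,183), (343,239) and (310,306) are decoys. The tester port is at (438,180), the handle bar at about (429,264), and the brass mark at (390,237).

Run:
```python
from h import *
import pickle
c=pickle.load(open("top.pkl","rb"));im=c["image"];hsv=cv2.cvtColor(im,cv2.COLOR_BGR2HSV)
m=((hsv[...,1]<60)&(hsv[...,2]>120)).astype(np.uint8);roi=np.zeros_like(m);roi[150:262,140:295]=1;m*=roi
cs,_=cv2.findContours(m,cv2.RETR_EXTERNAL,cv2.CHAIN_APPROX_NONE)
for k in cs:
    if cv2.contourArea(k)<100: continue
    (u,v),(a,b),_=cv2.fitEllipse(k); P=onz(c,k.reshape(-1,2),0.006)
    (x,y),r=cv2.minEnclosingCircle(P[:,:2].astype(np.float32)); print((u,v),a,b,"enc",x,y,2*r)
def mean(m,lim):
    z=np.zeros_like(m);u0,u1,v0,v1=lim;z[v0:v1,u0:u1]=m[v0:v1,u0:u1]
    n,l,s,ce=cv2.connectedComponentsWithStats(z);i=1+np.argmax(s[1:,4]);return l==i
# handle bar: dark
d=(hsv[...,2]<75).astype(np.uint8)
b=mean(d,(395,465,252,275));vv,uu=np.nonzero(b);P=onz(c,np.c_[uu,vv],.05)
rect=cv2.minAreaRect(P[:,:2].astype(np.float32));print("bar",rect)
# block green-gray top, port
for z in (.084,): print("port",onz(c,[(438,180)],z))
cv2.imwrite("pics/crop1.png",np.hstack([cv2.resize(im[150:260,200:310],(400,400),interpolation=cv2.INTER_CUBIC),cv2.resize(im[130:280,365:515-40],(400*110//150,400),interpolation=cv2.INTER_CUBIC)]))
```

```text
(182.5789794921875, 255.01454162597656) 3.4646999835968018 111.28229522705078 enc 0.5019058585166931 0.3111134469509125 0.1743893176317215
(256.45068359375, 232.6802520751953) 30.253610610961914 30.615039825439453 enc 0.5409566164016724 0.18316476047039032 0.05724378302693367
(290.7762145996094, 242.05731201171875) 3.5500781536102295 53.07797622680664 enc 0.534000813961029 0.12210024893283844 0.09043824672698975
(206.0511016845703, 219.3756103515625) 20.579540252685547 21.299875259399414 enc 0.5652095675468445 0.2760438919067383 0.04071199148893356
(154.98880004882812, 217.4621124267578) 28.988872528076172 35.176788330078125 enc 0.5695326328277588 0.3671557307243347 0.07278795540332794
(241.2917938232422, 186.23150634765625) 21.7383975982666 21.922306060791016 enc 0.6265101432800293 0.2120686173439026 0.04226231575012207
(259.3656005859375, 155.35223388671875) 5.362330436706543 113.87982940673828 enc 0.6824237108230591 0.20136040449142456 0.17325067520141602
(181.67147827148438, 165.0678253173828) 29.08133316040039 34.10143280029297 enc 0.6693715453147888 0.3242371380329132 0.06783353537321091
bar ((0.483711838722229, -0.11831897497177124), (0.09288405627012253, 0.014560332521796227), 84.46306610107422)
port [[ 0.62194448 -0.13208187  0.084     ]]
```

View pics/crop1.png

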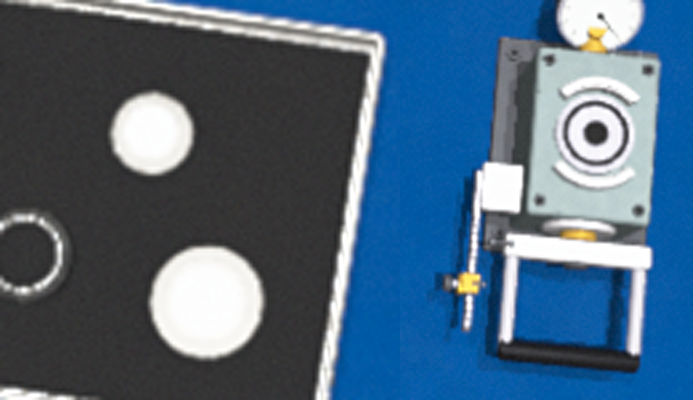

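The crop confirms it: the lower bright disc measures about 57 mm, so it's large_blank, at world (0.541, 0.183). The other disc is 42 mm. The tester's yaw is about -5.5°, and both the bar and the port direction agree on that. I'm moving to a hover over the blank.

apply_moves(
  commands=[
    {"travel": [0.044,-0.053,0],"rotation": [0,0,0.008]},
    {"travel": [0.044,-0.053,0],"rotation": [0,0,0.008]},
    {"travel": [0.044,-0.053,0],"rotation": [0,0,0.008]},
    {"travel": [0.044,-0.053,0],"rotation": [0,0,0.008]},
    {"travel": [0.044,-0.053,0],"rotation": [0,0,0.008]},
  ],
  grip=45,
)

```text
time: 0.65
tcp_pos: [0.3095, 0.4642, 0.248]
tcp_rot: [-0.15, -3.138, 0.0]
ft_force: [0.3, 0.0, -0.3]
grip_width: 0.0705
grasp_force: 0.0
```

apply_moves(
  commands=[
    {"travel": [0.044,-0.053,0]},
    {"travel": [0.044,-0.053,0]},
    {"travel": [0.044,-0.053,0]},
    {"travel": [0.044,-0.053,0]},
    {"travel": [0.044,-0.053,0]},
  ],
)

```text
invalid input
```

apply_moves(
  commands=[
    {"travel": [0.04,-0.05,-0.03]},
    {"travel": [0.04,-0.05,-0.03]},
    {"travel": [0,0,-0.03]},
    {"travel": [0,0,0]},
  ],
)

```text
invalid input
```

Run:
```python
from h import *
import pickle
s=manip.state();print(s["time"],s["tcp_pos"],s["tcp_rot"],s["grip_width"],s["q"])
R=Ro.from_rotvec(s["tcp_rot"]).as_matrix();print(R)
c=cap("wrist");pickle.dump(c,open("w1.pkl","wb"));cv2.imwrite("pics/w1.png",c["image"]);print(proj(c,[[.541,.183,.01],[.622,-.132,.084],s["tcp_pos"]]))
```

```text
0.65 [0.30948498 0.46421626 0.24800009] [-1.50044244e-01 -3.13789532e+00  4.59262127e-04] 0.07050871890276696 [ 8.00978739e-01  2.94080775e-02  1.86728865e+00 -1.15222710e-04
  1.24518939e+00 -6.74219818e-01]
[[-9.95437525e-01  9.54155019e-02 -1.25866386e-04]
 [ 9.54155347e-02  9.95437489e-01 -2.86701312e-04]
 [ 9.79363695e-05 -2.97402853e-04 -9.99999951e-01]]
[[ 103.20768333  413.06426072]
 [-109.36106606  494.59832099]
 [ 318.09163509  339.31058355]]
```

View pics/w1.png

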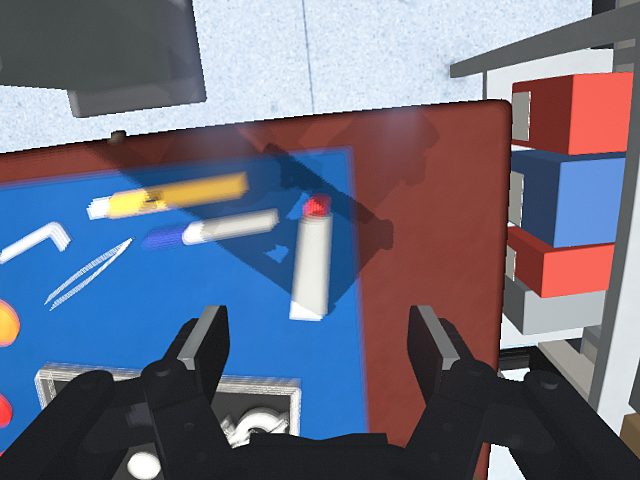

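The view up in the wrist image is world -x, and the TCP projects at (318,339). Only the tray's left part is visible yet. Each row needs a rotation, so I'm continuing with it included, to a spot just beyond the blank.

apply_moves(
  commands=[
    {"travel": [0.043,-0.042,-0.007],"rotation": [0,0,0]},
    {"travel": [0.043,-0.042,-0.007],"rotation": [0,0,0]},
    {"travel": [0.043,-0.042,-0.007],"rotation": [0,0,0]},
    {"travel": [0.043,-0.042,-0.007],"rotation": [0,0,0]},
    {"travel": [0.043,-0.042,-0.007],"rotation": [0,0,0]},
  ],
)

```text
time: 1.2
tcp_pos: [0.4709, 0.307, 0.2217]
tcp_rot: [-0.153, -3.138, -0.0]
ft_force: [0.2, 1.8, 0.2]
grip_width: 0.0706
grasp_force: 0.0
```

apply_moves(
  commands=[
    {"travel": [0.043,-0.042,-0.007],"rotation": [0,0,0]},
    {"travel": [0.043,-0.042,-0.007],"rotation": [0,0,0]},
    {"travel": [0.043,-0.042,-0.007],"rotation": [0,0,0]},
    {"travel": [0.043,-0.042,-0.007],"rotation": [0,0,0]},
    {"travel": [0,0,0],"rotation": [0,0,0]},
  ],
)

```text
time: 1.7
tcp_pos: [0.6017, 0.1783, 0.1997]
tcp_rot: [-0.161, -3.137, 0.002]
ft_force: [1.0, 0.9, -0.1]
grip_width: 0.0706
grasp_force: 0.0
```

apply_moves(
  commands=[
    {"travel": [0,0,0],"rotation": [0,0,0]},
    {"travel": [0,0,0],"rotation": [0,0,0]},
  ],
)

```text
time: 1.9
tcp_pos: [0.5983, 0.1831, 0.2008]
tcp_rot: [-0.151, -3.137, -0.0]
ft_force: [1.1, -0.1, -0.1]
grip_width: 0.0705
grasp_force: 0.0
```

```bash
cat > blank.py <<'E'
from h import *
s=manip.state();print(s["time"],s["tcp_pos"],s["tcp_rot"],s["grip_width"])
c=cap("wrist");im=c["image"];cv2.imwrite("pics/w2.png",im)
u0,v0=proj(c,[[.541,.183,.008]])[0].astype(int);print(u0,v0)
hsv=cv2.cvtColor(im,cv2.COLOR_BGR2HSV)
m=((hsv[...,1]<60)&(hsv[...,2]>120)).astype(np.uint8)
n,l,st,ce=cv2.connectedComponentsWithStats(m);i=l[v0,u0];print(i,st[i],ce[i])
k=max(cv2.findContours((l==i).astype(np.uint8),cv2.RETR_EXTERNAL,cv2.CHAIN_APPROX_NONE)[0],key=len)
for z in(.004,.007):
    P=onz(c,k.reshape(-1,2),z)[:,:2].astype(np.float32);print(z,cv2.fitEllipse(P),cv2.minEnclosingCircle(P))
E
python3 blank.py
```

```text
1.9 [0.59832833 0.18313504 0.20082895] [-1.51455051e-01 -3.13706154e+00 -2.55654615e-04] 0.07050511890716676
310 142
5 [ 278  107   70   71 3844] [312.20239334 142.05879292]
0.004 ((0.5413520336151123, 0.1838931292295456), (0.0547402948141098, 0.05541437491774559), 5.582279205322266) ((0.5416455268859863, 0.18389086425304413), 0.02814611792564392)
0.007 ((0.5411445498466492, 0.18395769596099854), (0.05423175171017647, 0.05489957332611084), 5.581884860992432) ((0.5414352416992188, 0.18395544588565826), 0.027885567396879196)
```

The blank's full diameter measures 55 mm, so its position is (0.5413, 0.1839). I'm going over it with the opening narrowed to about 60 mm, then descending.

apply_moves(
  commands=[
    {"travel": [-0.038,0.0005,-0.02],"rotation": [0,0,0]},
    {"travel": [-0.038,0.0005,-0.04],"rotation": [0,0,0]},
    {"travel": [0,0,-0.05],"rotation": [0,0,0]},
    {"travel": [0,0,-0.05],"rotation": [0,0,0]},
    {"travel": [0,0,-0.04],"rotation": [0,0,0]},
  ],
  grip=74,
)

```text
time: 2.45
tcp_pos: [0.5402, 0.1845, 0.0497]
tcp_rot: [-0.149, -3.137, 0.0]
ft_force: [0.5, -0.4, 0.1]
grip_width: 0.0607
grasp_force: 0.0
```

apply_moves(
  commands=[
    {"travel": [0,0,0],"rotation": [0,0,0]},
    {"travel": [0,0,0],"rotation": [0,0,0]},
    {"travel": [0,0,0],"rotation": [0,0,0]},
  ],
)

```text
time: 2.75
tcp_pos: [0.5436, 0.184, 0.0536]
tcp_rot: [0.151, 3.134, 0.001]
ft_force: [0.9, -1.1, 0.4]
grip_width: 0.0606
grasp_force: 0.0
```

Run:
```python
from h import *
s=manip.state();print(s["time"],s["tcp_pos"],s["tcp_rot"],s["grip_width"],s["ft_force"],manip.tip_extent)
c=cap("wrist");cv2.imwrite("pics/w3.png",c["image"][120:480,120:520])
```

```text
2.75 [0.54359027 0.18401766 0.05362364] [1.50857479e-01 3.13370584e+00 1.33990082e-03] 0.060621164235914356 [ 0.92207318 -1.05851167  0.3500891 ] 0.017
```

View pics/w3.png

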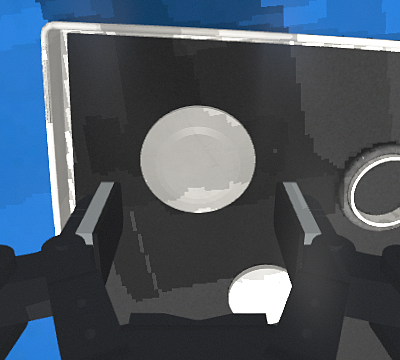

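The wrist view shows the blank between the two fingers at crop (197,160). They clear its rim evenly, and the walls and neighbouring parts are well away. I'm lowering the tool.

apply_moves(
  commands=[
    {"travel": [-0.003,0,-0.02],"rotation": [0,0,0]},
    {"travel": [0,0,-0.012],"rotation": [0,0,0]},
    {"travel": [0,0,-0.006],"rotation": [0,0,0]},
    {"travel": [0,0,0],"rotation": [0,0,0]},
    {"travel": [0,0,0],"rotation": [0,0,0]},
  ],
)

```text
time: 3.3
tcp_pos: [0.5397, 0.1831, 0.0223]
tcp_rot: [-0.153, -3.137, 0.0]
ft_force: [0.3, -0.3, 1.1]
grip_width: 0.0607
grasp_force: 0.0
```

apply_moves(
  commands=[
    {"travel": [0,0,-0.002],"rotation": [0,0,0]},
    {"travel": [0,0,0],"rotation": [0,0,0]},
  ],
)

```text
time: 3.5
tcp_pos: [0.54, 0.1832, 0.0212]
tcp_rot: [0.153, 3.138, 0.0]
ft_force: [0.7, 0.1, 0.7]
grip_width: 0.0608
grasp_force: 0.0
```

apply_moves(
  commands=[
    {"travel": [0.001,0,-0.002],"rotation": [0,0,0]},
    {"travel": [0,0,0],"rotation": [0,0,0]},
  ],
)

```text
time: 3.7
tcp_pos: [0.5407, 0.1832, 0.0196]
tcp_rot: [0.153, 3.138, 0.0]
ft_force: [0.0, 0.0, 0.0]
grip_width: 0.0602
grasp_force: 0.0
```

apply_moves(
  commands=[
    {"travel": [0,0,-0.002],"rotation": [0,0,0]},
    {"travel": [0,0,0],"rotation": [0,0,0]},
  ],
)

```text
time: 3.9
tcp_pos: [0.5404, 0.1832, 0.0179]
tcp_rot: [-0.152, -3.138, 0.0]
ft_force: [-0.1, -0.3, 0.1]
grip_width: 0.0607
grasp_force: 0.0
```

apply_moves(
  commands=[
    {"travel": [0,0,-0.002],"rotation": [0,0,0]},
    {"travel": [0,0,0],"rotation": [0,0,0]},
  ],
)

```text
time: 4.1
tcp_pos: [0.5404, 0.1832, 0.0163]
tcp_rot: [-0.152, -3.138, 0.0]
ft_force: [0.0, -0.0, 0.4]
grip_width: 0.0608
grasp_force: 0.0
```

apply_moves(
  commands=[
    {"travel": [0,0,-0.002],"rotation": [0,0,0]},
    {"travel": [0,0,0],"rotation": [0,0,0]},
  ],
)

```text
time: 4.3
tcp_pos: [0.5407, 0.1832, 0.0158]
tcp_rot: [-0.152, -3.137, 0.0]
ft_force: [-1.8, -0.6, 5.5]
grip_width: 0.0609
grasp_force: 2.3
```

The fingertips touch the mat at TCP z ≈ 0.016. I'm raising slightly and gripping.

apply_moves(
  commands=[
    {"travel": [0.001,0.001,0.0035],"rotation": [0,0,0]},
    {"travel": [0,0,0],"rotation": [0,0,0]},
  ],
)

```text
time: 4.5
tcp_pos: [0.5418, 0.1841, 0.0181]
tcp_rot: [0.152, 3.137, 0.0]
ft_force: [-0.2, 0.0, 0.4]
grip_width: 0.0607
grasp_force: 0.0
```

apply_moves(
  commands=[
    {"travel": [0,0,0],"rotation": [0,0,0]},
    {"travel": [0,0,0],"rotation": [0,0,0]},
    {"travel": [0,0,0],"rotation": [0,0,0]},
    {"travel": [0,0,0],"rotation": [0,0,0]},
    {"travel": [0,0,0],"rotation": [0,0,0]},
  ],
  grip=130,
  grip_force=45,
)

```text
time: 5.0
tcp_pos: [0.5417, 0.184, 0.0186]
tcp_rot: [0.152, 3.138, -0.0]
ft_force: [-0.8, -0.2, 4.8]
grip_width: 0.0511
grasp_force: 45.7
```

The width of 51 mm is under 55, so the pads are on the bevel. I'm opening, going lower and regripping.

apply_moves(
  commands=[
    {"travel": [0,0,0],"rotation": [0,0,0]},
    {"travel": [0,0,0],"rotation": [0,0,0]},
    {"travel": [0,0,0],"rotation": [0,0,0]},
    {"travel": [0,0,-0.002],"rotation": [0,0,0]},
    {"travel": [0,0,0],"rotation": [0,0,0]},
  ],
  grip=74,
)

```text
time: 5.5
tcp_pos: [0.5413, 0.1839, 0.016]
tcp_rot: [-0.153, -3.138, 0.0]
ft_force: [-0.1, 0.1, 0.4]
grip_width: 0.0605
grasp_force: 0.0
```

apply_moves(
  commands=[
    {"travel": [0,0,0],"rotation": [0,0,0]},
    {"travel": [0,0,0],"rotation": [0,0,0]},
    {"travel": [0,0,0],"rotation": [0,0,0]},
    {"travel": [0,0,0],"rotation": [0,0,0]},
    {"travel": [0,0,0],"rotation": [0,0,0]},
  ],
  grip=130,
)

```text
time: 6.0
tcp_pos: [0.5426, 0.1842, 0.0179]
tcp_rot: [0.152, 3.136, 0.001]
ft_force: [-0.9, 0.7, 7.7]
grip_width: 0.0512
grasp_force: 48.5
```

Run:
```python
from h import *
s=manip.state();print(s["time"],s["tcp_pos"],s["grip_width"],s["ft_force"])
c=cap("wrist");cv2.imwrite("pics/w4.png",cv2.resize(c["image"][220:420,180:460],None,fx=2,fy=2))
```

```text
6.0 [0.54258034 0.18420699 0.01792855] 0.0511512233087524 [-0.9499226   0.72076324  7.69472353]
```

View pics/w4.png

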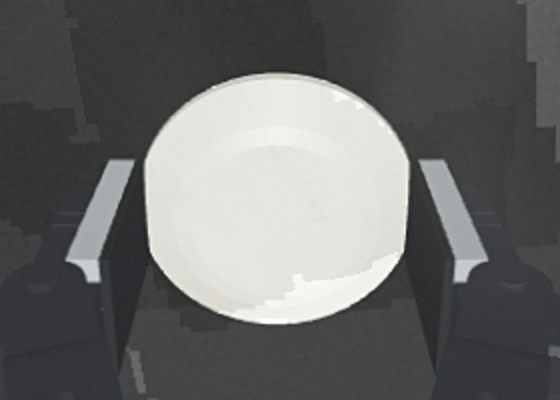

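The blank sits centred between the pads at about (277,200) in the crop, with its rim flats hidden by them. To be safe I'm lifting only a few mm first, to see whether the grip holds.

apply_moves(
  commands=[
    {"travel": [0,0,0.004],"rotation": [0,0,0]},
    {"travel": [0,0,0.004],"rotation": [0,0,0]},
    {"travel": [0,0,0],"rotation": [0,0,0]},
    {"travel": [0,0,0],"rotation": [0,0,0]},
  ],
  grip_force=60,
)

```text
time: 6.45
tcp_pos: [0.5409, 0.1839, 0.0217]
tcp_rot: [-0.152, -3.137, 0.0]
ft_force: [0.7, -0.3, -1.1]
grip_width: 0.0502
grasp_force: 62.3
```

Run:
```python
from h import *
s=manip.state();print(s["time"],s["tcp_pos"],s["grip_width"],s["ft_force"])
c=cap("wrist");cv2.imwrite("pics/w5.png",cv2.resize(c["image"][220:420,180:460],None,fx=2,fy=2))
```

```text
6.45 [0.54086241 0.18387884 0.02173599] 0.050229538288951776 [ 0.67418754 -0.34410625 -1.12030061]
```

View pics/w5.png

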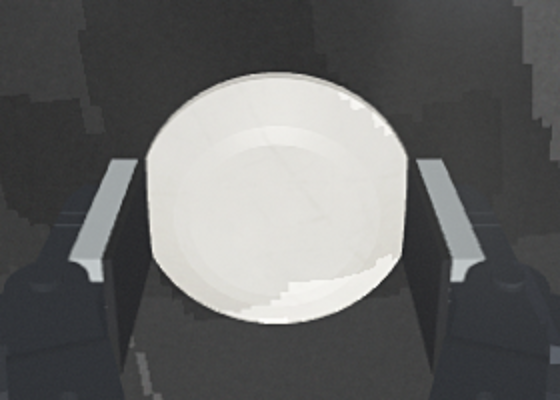

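The blank came up with the hand: its image is unchanged relative to the pads, and the force shows about 0.12 kg. I'm carrying it to just beyond the port so the wrist camera can look at the port.

apply_moves(
  commands=[
    {"travel": [0,0,0.03],"rotation": [0,0,0]},
    {"travel": [0,0,0.05],"rotation": [0,0,0]},
    {"travel": [0,0,0.06],"rotation": [0,0,0]},
    {"travel": [0,0,0.06],"rotation": [0,0,0]},
    {"travel": [0,0,0.05],"rotation": [0,0,0]},
  ],
)

```text
time: 7.0
tcp_pos: [0.5414, 0.184, 0.212]
tcp_rot: [0.152, 3.136, 0.001]
ft_force: [1.0, -0.1, -0.6]
grip_width: 0.0504
grasp_force: 62.6
```

apply_moves(
  commands=[
    {"travel": [0.015,-0.03,0],"rotation": [0,0,0]},
    {"travel": [0.023,-0.05,0],"rotation": [0,0,0]},
    {"travel": [0.023,-0.055,0],"rotation": [0,0,0]},
    {"travel": [0.023,-0.055,0],"rotation": [0,0,0]},
    {"travel": [0.023,-0.055,0],"rotation": [0,0,0]},
  ],
)

```text
time: 7.5
tcp_pos: [0.6217, -0.0013, 0.2092]
tcp_rot: [-0.152, -3.137, -0.0]
ft_force: [0.7, 0.5, -1.8]
grip_width: 0.0501
grasp_force: 62.6
```

apply_moves(
  commands=[
    {"travel": [0.023,-0.055,0],"rotation": [0,0,0]},
    {"travel": [0.023,-0.05,0],"rotation": [0,0,0]},
    {"travel": [0.023,-0.05,0],"rotation": [0,0,0]},
    {"travel": [0.01,-0.032,0],"rotation": [0,0,0]},
    {"travel": [0,0,0],"rotation": [0,0,0]},
  ],
)

```text
time: 8.0
tcp_pos: [0.681, -0.1437, 0.2086]
tcp_rot: [-0.159, -3.137, 0.001]
ft_force: [-0.1, -0.3, -0.4]
grip_width: 0.0503
grasp_force: 62.6
```

apply_moves(
  commands=[
    {"travel": [0,0,0],"rotation": [0,0,0]},
    {"travel": [0,0,0],"rotation": [0,0,0]},
    {"travel": [0,0,0],"rotation": [0,0,0]},
  ],
)

```text
time: 8.3
tcp_pos: [0.6805, -0.1386, 0.2096]
tcp_rot: [-0.15, -3.138, -0.001]
ft_force: [0.3, -1.0, -0.5]
grip_width: 0.0501
grasp_force: 62.6
```

Run:
```python
from h import *
import pickle
s=manip.state();print(s["time"],s["tcp_pos"],s["tcp_rot"],s["grip_width"],s["ft_force"])
c=cap("wrist");pickle.dump(c,open("w6.pkl","wb"));cv2.imwrite("pics/w6.png",c["image"])
s=manip.state();print(s["tcp_pos"],proj(c,[[.622,-.132,.084],[.4837,-.1183,.05]]))
```

```text
8.3 [ 0.68050505 -0.13857917  0.20958196] [-1.50087141e-01 -3.13754106e+00 -6.07608436e-04] 0.05013986311169982 [ 0.29437955 -1.04242794 -0.45314878]
[ 0.68058472 -0.13865519  0.20973488] [[319.5567663  147.52879937]
 [320.14000941 -75.87108854]]
```

View pics/w6.png

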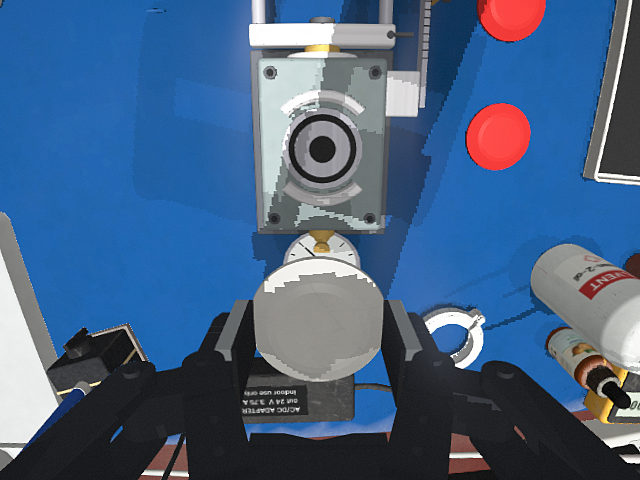

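The wrist view shows the port with its dark ring centred near (322,148), the collar halves around it, and the held blank level at about (318,320). I'm measuring both in this one picture so that any bias cancels.

Run:
```python
from h import *
import pickle
c=pickle.load(open("w6.pkl","rb"));im=c["image"];g=cv2.cvtColor(im,cv2.COLOR_BGR2GRAY);hsv=cv2.cvtColor(im,cv2.COLOR_BGR2HSV)
d=(g<75).astype(np.uint8);n,l,st,ce=cv2.connectedComponentsWithStats(d)
for i in range(1,n):
    if np.hypot(*(ce[i]-[322,148]))<8 and st[i][4]>100:
        k=max(cv2.findContours((l==i).astype(np.uint8),0,1)[0],key=len).reshape(-1,2)
        print("ring",ce[i],st[i],cv2.fitEllipse(onz(c,k,.084)[:,:2].astype(np.float32)))
# block bolts: dark spots -> yaw
b=np.array([[270,72],[375,72],[270,219],[370,218]])
B=onz(c,b,.080)[:,:2];print(B.mean(0))
# held blank
m=((hsv[...,1]<50)&(g>95)).astype(np.uint8);m[:262]=0;m[:,:240]=0;m[:,400:]=0;m[395:]=0
n,l,st,ce=cv2.connectedComponentsWithStats(m);i=l[350,320];print(st[i])
k=max(cv2.findContours((l==i).astype(np.uint8),0,1)[0],key=len).reshape(-1,2)
k=k[((k[:,1]>335)&(k[:,1]<384)&(k[:,0]>262)&(k[:,0]<378))|((k[:,1]<292)&(k[:,1]>263))]
for z in(.196,.199):
    P=onz(c,k,z)[:,:2]
    from scipy.optimize import least_squares
    r=least_squares(lambda p:np.hypot(*(P-p[:2]).T)-p[2],[.68,-.138,.0275],loss="soft_l1",f_scale=.0005)
    print("blank",z,r.x,np.abs(r.fun).mean())
```

```text
ring [321.74912892 147.67160279] [ 289  114   67   69 1148] ((0.6230472922325134, -0.13058847188949585), (0.0418856218457222, 0.042270831763744354), 83.26826477050781)
ring [321.90510949 148.95620438] [309 136  27  27 548] ((0.6230860352516174, -0.13062261044979095), (0.01590055413544178, 0.016050910577178), 70.93089294433594)
[ 0.62303866 -0.13102911]
[  253   262   131   123 13202]
blank 0.196 [ 0.68152218 -0.13873832  0.02831251] 0.00031776160214174457
blank 0.199 [ 0.67979558 -0.1385714   0.02770493] 0.000311038306014744
```

Port centre is (0.6231, -0.1306). The held blank is about 0.7 mm short of the TCP in x. The TCP target is (0.6238, -0.1306), stopping above the collar first.

apply_moves(
  commands=[
    {"travel": [-0.038,0.005,0],"rotation": [0,0,0]},
    {"travel": [-0.038,0.0055,-0.03],"rotation": [0,0,0]},
    {"travel": [0,0,-0.05],"rotation": [0,0,0]},
    {"travel": [0,0,-0.04],"rotation": [0,0,0]},
    {"travel": [0,0,0],"rotation": [0,0,0]},
  ],
)

```text
time: 8.85
tcp_pos: [0.62, -0.13, 0.1144]
tcp_rot: [-0.15, -3.128, -0.005]
ft_force: [-0.5, 0.0, -1.3]
grip_width: 0.0502
grasp_force: 62.8
```

apply_moves(
  commands=[
    {"travel": [0,0,0],"rotation": [0,0,0]},
    {"travel": [0,0,0],"rotation": [0,0,0]},
    {"travel": [0,0,0],"rotation": [0,0,0]},
  ],
)

```text
time: 9.15
tcp_pos: [0.6255, -0.1326, 0.1225]
tcp_rot: [0.152, 3.133, -0.002]
ft_force: [0.8, -0.3, -0.4]
grip_width: 0.05
grasp_force: 62.8
```

apply_moves(
  commands=[
    {"travel": [0,0,0],"rotation": [0,0,0]},
  ],
)

```text
time: 9.25
tcp_pos: [0.6249, -0.1325, 0.1216]
tcp_rot: [0.152, 3.135, -0.002]
ft_force: [-0.8, -0.2, -1.1]
grip_width: 0.0503
grasp_force: 62.8
```

apply_moves(
  commands=[
    {"travel": [0,0,0],"rotation": [0,0,0]},
    {"travel": [0,0,0],"rotation": [0,0,0]},
    {"travel": [0,0,0],"rotation": [0,0,0]},
    {"travel": [0,0,0],"rotation": [0,0,0]},
    {"travel": [0,0,0],"rotation": [0,0,0]},
  ],
)

```text
time: 9.75
tcp_pos: [0.6238, -0.1322, 0.1196]
tcp_rot: [-0.153, -3.138, -0.0]
ft_force: [-0.3, -0.6, -1.2]
grip_width: 0.0502
grasp_force: 62.8
```

apply_moves(
  commands=[
    {"travel": [0,0.002,-0.006],"rotation": [0,0,0]},
    {"travel": [0,0,-0.006],"rotation": [0,0,0]},
    {"travel": [0,0,-0.004],"rotation": [0,0,0]},
    {"travel": [0,0,0],"rotation": [0,0,0]},
    {"travel": [0,0,0],"rotation": [0,0,0]},
  ],
)

```text
time: 10.25
tcp_pos: [0.6237, -0.1306, 0.1074]
tcp_rot: [-0.153, -3.137, -0.0]
ft_force: [0.3, 0.1, -0.8]
grip_width: 0.0504
grasp_force: 62.8
```

apply_moves(
  commands=[
    {"travel": [0,0,0],"rotation": [0,0,0]},
    {"travel": [0,0,0],"rotation": [0,0,0]},
    {"travel": [0,0,0],"rotation": [0,0,0]},
  ],
)

```text
time: 10.55
tcp_pos: [0.6239, -0.1307, 0.1079]
tcp_rot: [0.153, 3.138, -0.0]
ft_force: [-0.4, -0.2, -1.2]
grip_width: 0.05
grasp_force: 62.8
```

Run:
```python
from h import *
s=manip.state();print(s["time"],s["tcp_pos"],s["ft_force"])
c=cap("wrist");cv2.imwrite("pics/w7.png",cv2.resize(c["image"][180:420,180:460],None,fx=2,fy=2))
```

```text
10.55 [ 0.62392193 -0.13071916  0.10791045] [-0.40760868 -0.22203162 -1.16855804]
```

View pics/w7.png

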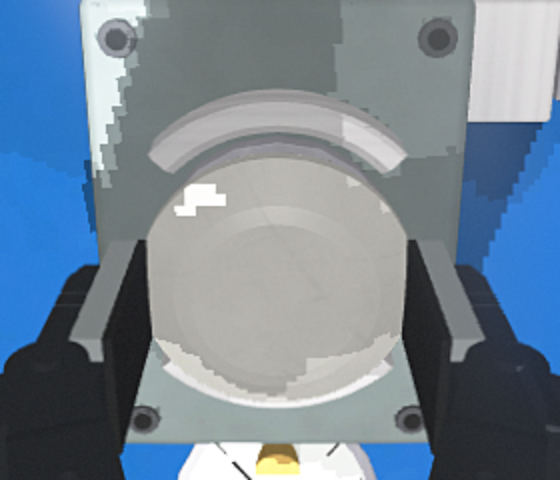

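The blank at crop (277,285) is centred left to right between the collar ends, and the offset in depth is just the oblique perspective. I'm lowering slowly to contact.

apply_moves(
  commands=[
    {"travel": [0,0,-0.003],"rotation": [0,0,0]},
    {"travel": [0,0,-0.003],"rotation": [0,0,0]},
    {"travel": [0,0,-0.003],"rotation": [0,0,0]},
    {"travel": [0,0,0],"rotation": [0,0,0]},
    {"travel": [0,0,0],"rotation": [0,0,0]},
  ],
)

```text
time: 11.1
tcp_pos: [0.6237, -0.1306, 0.1007]
tcp_rot: [-0.153, -3.137, -0.0]
ft_force: [-0.2, -0.0, -0.5]
grip_width: 0.0501
grasp_force: 62.8
```

apply_moves(
  commands=[
    {"travel": [0,0,-0.002],"rotation": [0,0,0]},
    {"travel": [0,0,0],"rotation": [0,0,0]},
    {"travel": [0,0,0],"rotation": [0,0,0]},
  ],
)

```text
time: 11.4
tcp_pos: [0.6238, -0.1307, 0.0994]
tcp_rot: [-0.153, -3.138, -0.0]
ft_force: [0.5, -0.2, -1.1]
grip_width: 0.0502
grasp_force: 62.8
```

apply_moves(
  commands=[
    {"travel": [0,0,-0.0015],"rotation": [0,0,0]},
    {"travel": [0,0,0],"rotation": [0,0,0]},
  ],
)

```text
time: 11.6
tcp_pos: [0.6238, -0.1307, 0.0982]
tcp_rot: [-0.153, -3.138, -0.0]
ft_force: [-0.1, -0.4, -1.8]
grip_width: 0.05
grasp_force: 62.8
```

apply_moves(
  commands=[
    {"travel": [0,0,-0.0015],"rotation": [0,0,0]},
    {"travel": [0,0,0],"rotation": [0,0,0]},
  ],
)

```text
time: 11.8
tcp_pos: [0.6239, -0.1307, 0.0982]
tcp_rot: [-0.152, -3.138, 0.0]
ft_force: [-2.8, 0.7, 4.6]
grip_width: 0.0505
grasp_force: 63.2
```

apply_moves(
  commands=[
    {"travel": [0,0,-0.0015],"rotation": [0,0,0]},
    {"travel": [0,0,0],"rotation": [0,0,0]},
  ],
)

```text
time: 12.0
tcp_pos: [0.6239, -0.1307, 0.0981]
tcp_rot: [-0.152, -3.137, 0.0]
ft_force: [-5.8, 2.4, 9.1]
grip_width: 0.0501
grasp_force: 63.5
```

It's seated: contact came at TCP 0.098, as the seat height predicts. I'm unloading, opening and raising.

apply_moves(
  commands=[
    {"travel": [0,0,0.0015],"rotation": [0,0,0]},
    {"travel": [0,0,0],"rotation": [0,0,0]},
  ],
  grip_force=25,
)

```text
time: 12.2
tcp_pos: [0.6242, -0.1308, 0.0981]
tcp_rot: [0.152, 3.137, -0.0]
ft_force: [-2.0, 0.8, 5.5]
grip_width: 0.0502
grasp_force: 63.3
```

apply_moves(
  commands=[
    {"travel": [0,0,0],"rotation": [0,0,0]},
    {"travel": [0,0,0],"rotation": [0,0,0]},
    {"travel": [0,0,0],"rotation": [0,0,0]},
    {"travel": [0,0,0],"rotation": [0,0,0]},
    {"travel": [0,0,0],"rotation": [0,0,0]},
  ],
  grip=45,
)

```text
time: 12.7
tcp_pos: [0.6237, -0.1306, 0.0969]
tcp_rot: [-0.152, -3.138, -0.0]
ft_force: [0.1, -0.2, 0.5]
grip_width: 0.0702
grasp_force: 0.0
```

apply_moves(
  commands=[
    {"travel": [0,0,0.01],"rotation": [0,0,0]},
    {"travel": [0,0,0.03],"rotation": [0,0,0]},
    {"travel": [0,0,0.05],"rotation": [0,0,0]},
    {"travel": [0.03,0,0.05],"rotation": [0,0,0]},
    {"travel": [0.04,0,0],"rotation": [0,0,0]},
  ],
)

```text
time: 13.2
tcp_pos: [0.6797, -0.1318, 0.2115]
tcp_rot: [0.153, 3.125, -0.006]
ft_force: [1.2, -0.6, 1.1]
grip_width: 0.07
grasp_force: 0.0
```

apply_moves(
  commands=[
    {"travel": [0,0,0],"rotation": [0,0,0]},
    {"travel": [0,0,0],"rotation": [0,0,0]},
    {"travel": [0,0,0],"rotation": [0,0,0]},
    {"travel": [0,0,0],"rotation": [0,0,0]},
  ],
)

```text
time: 13.6
tcp_pos: [0.6753, -0.1305, 0.2014]
tcp_rot: [-0.153, -3.136, -0.001]
ft_force: [0.3, 0.6, 0.0]
grip_width: 0.0706
grasp_force: 0.0
```

Run:
```python
from h import *
import pickle
s=manip.state();print(s["time"],s["tcp_pos"],s["tcp_rot"],s["grip_width"],s["q"])
c=cap("wrist");t=cap("top");pickle.dump(c,open("w8.pkl","wb"));pickle.dump(t,open("t8.pkl","wb"))
u,v=proj(c,[[.6231,-.1306,.085]])[0].astype(int);a=c["image"][max(v-120,0):v+120,u-120:u+120]
cv2.imwrite("pics/c8.png",np.hstack([cv2.resize(a,(400,400)),cv2.resize(t["image"][170:280,370:470],(400,440))[:400]]))
im=c["image"];hsv=cv2.cvtColor(im,cv2.COLOR_BGR2HSV);print(u,v)
for x in (c,): # edge at top bevel rim: inner small step
    pass
```

```text
13.6 [ 0.67528349 -0.13051548  0.20138389] [-1.52702408e-01 -3.13603725e+00 -7.26962047e-04] 0.07061831790089489 [-3.38128399e-01  3.52272659e-01  1.58127974e+00 -8.69563842e-05
  1.20993566e+00 -1.81158522e+00]
309 160
```

View pics/c8.png

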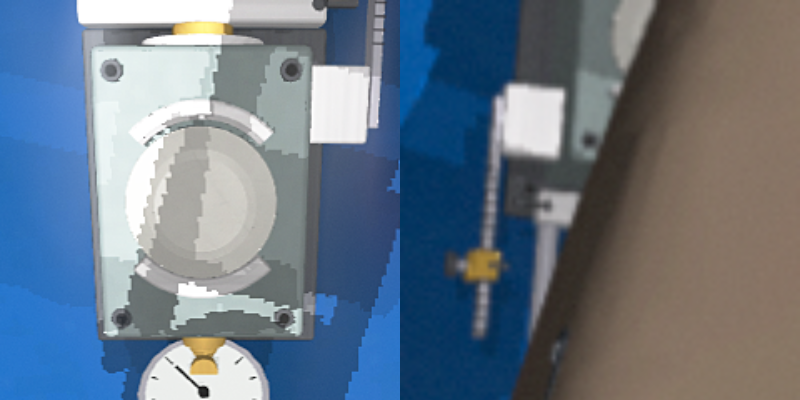

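The blank lies concentric between the collar halves at crop-left (200,203) and flat, so step 1 is done. In the top crop, the mark fin is at about (503,267) beside the brass clamp, and the pointer's dark tip is at about (527,205). I'm turning -90° and going over the handle bar, which puts the wrist camera on the rule side.

apply_moves(
  commands=[
    {"travel": [-0.023,0.0015,0],"rotation": [0,0,-0.045]},
    {"travel": [-0.023,0.0015,0],"rotation": [0,0,-0.045]},
    {"travel": [-0.023,0.0015,0],"rotation": [0,0,-0.045]},
    {"travel": [-0.023,0.0015,0],"rotation": [0,0,-0.045]},
    {"travel": [-0.023,0.0015,0],"rotation": [0,0,-0.045]},
  ],
  grip=135,
)

```text
time: 14.2
tcp_pos: [0.589, -0.125, 0.2021]
tcp_rot: [-1.238, -2.887, -0.0]
ft_force: [-0.3, -1.0, -0.4]
grip_width: 0.0399
grasp_force: 0.0
```

apply_moves(
  commands=[
    {"travel": [-0.023,0.0015,0],"rotation": [0,0,-0.045]},
    {"travel": [-0.023,0.0015,0],"rotation": [0,0,-0.045]},
    {"travel": [-0.023,0.0015,0],"rotation": [0,0,-0.045]},
    {"travel": [-0.023,0.0015,0],"rotation": [0,0,-0.045]},
    {"travel": [-0.023,0.0015,0],"rotation": [0,0,-0.045]},
  ],
)

```text
time: 14.7
tcp_pos: [0.5027, -0.1193, 0.2021]
tcp_rot: [-2.161, -2.281, 0.0]
ft_force: [0.1, 0.2, 0.1]
grip_width: 0.0399
grasp_force: 0.0
```

apply_moves(
  commands=[
    {"travel": [-0.023,0.0015,-0.01],"rotation": [0,0,-0.045]},
    {"travel": [0,0,-0.02],"rotation": [0,0,-0.005]},
    {"travel": [0,0,0],"rotation": [0,0,0]},
    {"travel": [0,0,0],"rotation": [0,0,0]},
    {"travel": [0,0,0],"rotation": [0,0,0]},
  ],
)

```text
time: 15.2
tcp_pos: [0.4871, -0.1185, 0.1806]
tcp_rot: [2.325, 2.111, 0.001]
ft_force: [-0.3, -0.6, 0.8]
grip_width: 0.0404
grasp_force: 0.0
```

Run:
```python
from h import *
import pickle
s=manip.state();print(s["time"],s["tcp_pos"],s["grip_width"],s["q"]);print(Ro.from_rotvec(s["tcp_rot"]).as_matrix().round(3))
c=cap("wrist");pickle.dump(c,open("w9.pkl","wb"))
a=np.deg2rad(-5.5);ex=np.array([np.cos(a),np.sin(a)]);ey=np.array([-ex[1],ex[0]]);O=np.array([.6231,-.1306])
for n,c in(("top",pickle.load(open("top.pkl","rb"))),("w9",c)):
    im=c["image"];g=cv2.cvtColor(im,cv2.COLOR_BGR2GRAY);hsv=cv2.cvtColor(im,cv2.COLOR_BGR2HSV)
    br=((hsv[...,0]>15)&(hsv[...,0]<32)&(hsv[...,1]>110)&(hsv[...,2]>90)).astype(np.uint8)
    dk=((g<80)&(hsv[...,1]<140)).astype(np.uint8)
    for nm,m in(("brass",br),("dark",dk)):
        k,l,st,ce=cv2.connectedComponentsWithStats(m)
        for i in range(1,k):
            if st[i][4]<3: continue
            P=onz(c,[ce[i]],.05)[0,:2]-O;x,y=P@ex,P@ey
            if -.17<x<0 and -.06<y<.12: print(n,nm,st[i],"xy tester",x.round(4),y.round(4))
```

```text
15.2 [ 0.48712403 -0.11851416  0.18055984] 0.04043378240050418 [-4.41311250e-01 -3.24594460e-02  2.05847483e+00  1.66664358e-05
  1.11424746e+00 -3.44618889e-01]
[[ 0.097  0.995  0.001]
 [ 0.995 -0.097 -0.001]
 [-0.     0.001 -1.   ]]
top brass [425 216  14   4  43] xy tester -0.0606 -0.0019
top brass [386 232   9   8  52] xy tester -0.0998 0.0681
top dark [429 186   3   3   3] xy tester -0.0069 0.0047
top dark [402 201  19  16  86] xy tester -0.0542 0.0337
top dark [396 209   2   2   3] xy tester -0.0523 0.0602
top dark [454 208   2   2   4] xy tester -0.0407 -0.0413
top dark [444 214  11   6  28] xy tester -0.0555 -0.0317
top dark [396 216   1   8   8] xy tester -0.0702 0.0599
top dark [401 216   3   4   8] xy tester -0.0663 0.0493
top dark [399 222   5   4  11] xy tester -0.0758 0.0508
top dark [420 228   3   1   3] xy tester -0.0808 0.0152
top dark [426 229  10   2  12] xy tester -0.0823 -0.0008
top dark [403 231   1   4   4] xy tester -0.0917 0.0459
top dark [381 234   1   5   5] xy tester -0.1014 0.0835
top dark [383 238   5   3   6] xy tester -0.106 0.0761
top dark [402 244   
[... 1930 characters left out ...]
 101] xy tester -0.0932 0.0509
w9 dark [394 155   2   2   3] xy tester -0.0874 0.0517
w9 dark [424 156   3   5  10] xy tester -0.0671 0.0501
w9 dark [386 158   2   3   4] xy tester -0.0924 0.0497
w9 dark [ 303  164   22  133 2506] xy tester -0.1402 0.0027
w9 dark [430 176   1   6   6] xy tester -0.0629 0.0369
w9 dark [464 176  19   1  19] xy tester -0.0341 0.0388
w9 dark [492 177   4   1   4] xy tester -0.02 0.0383
w9 dark [360 178  18   1  18] xy tester -0.1037 0.0371
w9 dark [ 380  179   24   98 1507] xy tester -0.0871 0.0076
w9 dark [469 192   7   7  40] xy tester -0.0334 0.0259
w9 dark [454 292   1   4   4] xy tester -0.0379 -0.0468
w9 dark [458 292   5   5  19] xy tester -0.0335 -0.0474
```

The bar centre is at tester x = -0.140, consistent in both cameras. That puts the pointer at about -0.072, and it's seen directly at -0.0713. The mark fin and brass are at about -0.0998, so the stroke is about 28 mm, inside the 24–42 range. I'm lowering astride the bar.

apply_moves(
  commands=[
    {"travel": [-0.005,0.001,-0.03],"rotation": [0,0,0]},
    {"travel": [0,0,-0.04],"rotation": [0,0,0]},
    {"travel": [0,0,-0.03],"rotation": [0,0,0]},
    {"travel": [0,0,0],"rotation": [0,0,0]},
    {"travel": [0,0,0],"rotation": [0,0,0]},
  ],
)

```text
time: 15.75
tcp_pos: [0.4833, -0.1177, 0.1053]
tcp_rot: [2.326, 2.111, 0.0]
ft_force: [0.8, -0.0, -0.2]
grip_width: 0.0402
grasp_force: 0.0
```

apply_moves(
  commands=[
    {"travel": [0,0,0],"rotation": [0,0,0]},
    {"travel": [0,0,0],"rotation": [0,0,0]},
    {"travel": [0,0,0],"rotation": [0,0,0]},
  ],
)

```text
time: 16.05
tcp_pos: [0.4836, -0.1179, 0.106]
tcp_rot: [2.325, 2.11, 0.001]
ft_force: [-0.2, -0.3, -0.5]
grip_width: 0.0398
grasp_force: 0.0
```

apply_moves(
  commands=[
    {"travel": [0,0.001,-0.02],"rotation": [0,0,0]},
    {"travel": [0,0,-0.025],"rotation": [0,0,0]},
    {"travel": [0,0,-0.02],"rotation": [0,0,0]},
    {"travel": [0,0,-0.012],"rotation": [0,0,0]},
    {"travel": [0,0,0],"rotation": [0,0,0]},
  ],
)

```text
time: 16.55
tcp_pos: [0.4821, -0.1165, 0.046]
tcp_rot: [-2.325, -2.11, 0.001]
ft_force: [-0.4, -0.8, 0.0]
grip_width: 0.0399
grasp_force: 0.0
```

apply_moves(
  commands=[
    {"travel": [0,0,0],"rotation": [0,0,0]},
    {"travel": [0,0,0],"rotation": [0,0,0]},
    {"travel": [0,0,0],"rotation": [0,0,0]},
  ],
)

```text
time: 16.85
tcp_pos: [0.4835, -0.1171, 0.0479]
tcp_rot: [2.325, 2.11, 0.001]
ft_force: [0.6, 0.3, 0.2]
grip_width: 0.0402
grasp_force: 0.0
```

apply_moves(
  commands=[
    {"travel": [0,0,0],"rotation": [0,0,0]},
    {"travel": [0,0,0],"rotation": [0,0,0]},
    {"travel": [0,0,0],"rotation": [0,0,0]},
    {"travel": [0,0,0],"rotation": [0,0,0]},
    {"travel": [0,0,0],"rotation": [0,0,0]},
  ],
  grip=245,
  grip_force=60,
)

```text
time: 17.35
tcp_pos: [0.4841, -0.1171, 0.0476]
tcp_rot: [2.325, 2.109, 0.003]
ft_force: [5.0, 1.3, -1.0]
grip_width: 0.0122
grasp_force: 58.5
```

apply_moves(
  commands=[
    {"travel": [0,0,0],"rotation": [0,0,0]},
    {"travel": [0,0,0],"rotation": [0,0,0]},
    {"travel": [0,0,0],"rotation": [0,0,0]},
  ],
)

```text
time: 17.65
tcp_pos: [0.4841, -0.117, 0.0476]
tcp_rot: [2.325, 2.109, 0.003]
ft_force: [5.4, 1.4, -0.1]
grip_width: 0.0122
grasp_force: 58.5
```

The bar is gripped. I'm pulling 28 mm along the tester's -x.

apply_moves(
  commands=[
    {"travel": [-0.0075,0.0007,0],"rotation": [0,0,0]},
    {"travel": [-0.0075,0.0007,0],"rotation": [0,0,0]},
    {"travel": [-0.0075,0.0007,0],"rotation": [0,0,0]},
    {"travel": [-0.0075,0.0007,0],"rotation": [0,0,0]},
    {"travel": [-0.0075,0.0007,0],"rotation": [0,0,0]},
  ],
)

```text
time: 18.15
tcp_pos: [0.4573, -0.1145, 0.0477]
tcp_rot: [2.323, 2.105, 0.008]
ft_force: [11.7, 1.9, -4.9]
grip_width: 0.0121
grasp_force: 59.0
```

apply_moves(
  commands=[
    {"travel": [0,0,0],"rotation": [0,0,0]},
    {"travel": [0,0,0],"rotation": [0,0,0]},
    {"travel": [0,0,0],"rotation": [0,0,0]},
    {"travel": [0,0,0],"rotation": [0,0,0]},
    {"travel": [0,0,0],"rotation": [0,0,0]},
  ],
)

```text
time: 18.65
tcp_pos: [0.4569, -0.1144, 0.0477]
tcp_rot: [2.324, 2.107, 0.006]
ft_force: [8.4, 1.3, -3.2]
grip_width: 0.0121
grasp_force: 59.2
```

Run:
```python
from h import *
import pickle
s=manip.state();print(s["time"],s["tcp_pos"],s["grip_width"],s["ft_force"],s["grasp_force"])
a=np.deg2rad(-5.5);ex=np.array([np.cos(a),np.sin(a)]);ey=np.array([-ex[1],ex[0]]);O=np.array([.6231,-.1306])
print("tcp tester",(s["tcp_pos"][:2]-O)@ex,(s["tcp_pos"][:2]-O)@ey)
for n in("wrist","scene"):
    c=cap(n);pickle.dump(c,open(n+"10.pkl","wb"));cv2.imwrite("pics/"+n+"10.png",c["image"])
    im=c["image"];g=cv2.cvtColor(im,cv2.COLOR_BGR2GRAY);hsv=cv2.cvtColor(im,cv2.COLOR_BGR2HSV)
    br=((hsv[...,0]>15)&(hsv[...,0]<32)&(hsv[...,1]>110)&(hsv[...,2]>90)).astype(np.uint8)
    dk=((g<80)&(hsv[...,1]<140)).astype(np.uint8)
    for nm,m in(("brass",br),("dark",dk)):
        k,l,st,ce=cv2.connectedComponentsWithStats(m)
        for i in range(1,k):
            if st[i][4]<6: continue
            P=onz(c,[ce[i]],.05)[0,:2]-O;x,y=P@ex,P@ey
            if -.13<x<-.07 and .04<y<.09: print(n,nm,st[i],"xy tester",x.round(4),y.round(4))
```

```text
18.65 [ 0.45687765 -0.11442787  0.04765745] 0.012081449369799432 [ 8.43045706  1.31729676 -3.19650973] 59.208077788352966
tcp tester -0.1670071264163285 0.0001659691537293645
wrist brass [502 126  68  46 767] xy tester -0.1029 0.0721
wrist brass [540 166   4   6   9] xy tester -0.095 0.0627
wrist brass [554 172   6   1   6] xy tester -0.0899 0.0619
wrist dark [516  97   6  16  46] xy tester -0.106 0.0827
wrist dark [441 143  12  10  23] xy tester -0.1269 0.0697
wrist dark [472 143  15  13  38] xy tester -0.1162 0.0695
wrist dark [461 144   4   2   6] xy tester -0.1222 0.0702
wrist dark [466 145   4  16  27] xy tester -0.1204 0.068
wrist dark [494 144   9  14  27] xy tester -0.1103 0.0691
wrist dark [503 144  16  17  39] xy tester -0.1057 0.0692
wrist dark [569 146   4   2   8] xy tester -0.0864 0.0702
wrist dark [574 147   7  16  27] xy tester -0.0834 0.0684
wrist dark [586 146  54  19 180] xy tester -0.0709 0.0689
wrist dark [450 155   2   6   6] xy tester -0.1257 0.0661
wrist dark [526 157  22  76 534] xy tester -0.0958 0.0544
wrist dark [565 171  75   4 147] xy tester -0.0724 0.0622
wrist dark [556 185  14  20  90] xy tester -0.0873 0.0549
wrist dark [594 185   2   6   7] xy tester -0.0755 0.0571
wrist dark [588 191   5  18  23] xy tester -0.0764 0.053
wrist dark [566 194   8   7  41] xy tester -0.0837 0.0535
```

Run:
```python
from h import *
import pickle
c=pickle.load(open("wrist10.pkl","rb"));g=cv2.cvtColor(c["image"],cv2.COLOR_BGR2GRAY)
a=np.deg2rad(-5.5);ex=np.array([np.cos(a),np.sin(a)]);ey=np.array([-ex[1],ex[0]]);O=np.array([.6231,-.1306])
for v in range(156,236,4):
    r=g[v,510:570]; u=510+np.nonzero(r<70)[0]
    if len(u):
        P=onz(c,[[u.min(),v],[u.max(),v]],.05)[:,:2]-O;print(v,u.min(),u.max(),len(u),(P@ex).round(4),(P@ey).round(3))
for x in(-.0988,-.0998):
    print(proj(c,[[*(O+ex*x+ey*y),.05] for y in(.05,.06)]))
```

```text
156 517 517 1 [-0.1041 -0.1041] [0.067 0.067]
160 516 546 3 [-0.1043 -0.0941] [0.066 0.066]
164 545 546 2 [-0.0943 -0.0939] [0.064 0.064]
168 544 545 2 [-0.0944 -0.0941] [0.063 0.063]
172 533 545 9 [-0.098  -0.0938] [0.062 0.062]
176 534 544 10 [-0.0974 -0.094 ] [0.06  0.061]
180 533 543 10 [-0.0976 -0.0941] [0.059 0.059]
184 533 543 7 [-0.0974 -0.0939] [0.058 0.058]
188 532 564 13 [-0.0975 -0.0863] [0.057 0.057]
192 532 561 14 [-0.0973 -0.0871] [0.055 0.055]
196 531 566 12 [-0.0974 -0.0851] [0.054 0.054]
200 530 567 14 [-0.0975 -0.0845] [0.053 0.053]
204 528 538 11 [-0.098  -0.0945] [0.051 0.051]
208 528 537 10 [-0.0978 -0.0947] [0.05 0.05]
212 529 537 9 [-0.0972 -0.0944] [0.048 0.048]
216 528 536 9 [-0.0974 -0.0945] [0.047 0.047]
220 530 535 6 [-0.0964 -0.0947] [0.046 0.046]
224 530 530 1 [-0.0962 -0.0962] [0.044 0.044]
228 527 527 1 [-0.097 -0.097] [0.043 0.043]
232 526 526 1 [-0.0972 -0.0972] [0.041 0.041]
[[525.25787232 207.45724211]
 [529.76685891 177.42975043]]
[[522.39097976 207.4474832 ]
 [526.84436202 177.39598295]]
```

In the close view the pointer (y 46–54 mm) and the mark fin (y 58–62 mm) both lie at x ≈ -0.096, so they're level within 1 mm. I'm letting it settle, then handing in.

apply_moves(
  commands=[
    {"travel": [0,0,0],"rotation": [0,0,0]},
    {"travel": [0,0,0],"rotation": [0,0,0]},
    {"travel": [0,0,0],"rotation": [0,0,0]},
    {"travel": [0,0,0],"rotation": [0,0,0]},
    {"travel": [0,0,0],"rotation": [0,0,0]},
  ],
)

```text
time: 19.25
tcp_pos: [0.4569, -0.1144, 0.0476]
tcp_rot: [2.324, 2.107, 0.006]
ft_force: [8.8, 1.9, -3.2]
grip_width: 0.0121
grasp_force: 59.2
```

```bash
python3 -c "
from cell import manip,hand_in
s=manip.state();print(s['tcp_pos'],s['grasp_force']);print(hand_in())"
```

```text
[ 0.45687733 -0.1144202   0.04761005] 59.20837998390198
the job is handed in; nothing more can be done
None
```

I handed the job in at about 19 s: the large blank sits flat and released inside the collar, and the gripper holds the plunger with its pointer within 1 mm of the stroke mark by the wrist camera. The hand-in returned no verdict.

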